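# Thread the stirrer shaft through both bushings and hold it

### The job

Lift the loose dust cap off the upper bushing of the bearing stand, set it stem down into the socket of the cap holder until its flange lies on the block, and let go of it. Then take the longer of the two shafts out of the rack and thread it foot first down through the upper and then the lower bushing. Finish still holding the shaft so, standing through both bushings with its foot hanging about midway in the gap between the lower bushing and the base plate, so that an impeller can be fitted to it; leave the short shaft, the timer and the beaker where they are.

Things in the scene. Friction and masses are not known exactly. Their poses are not given: they have to be found in the camera images.
- stand: bearing stand, fixed: aluminium base plate 120x90 mm (its top 12 mm above the worktop), a steel post 18 mm thick 60 mm behind the bushings (along the stand's +x), and two arms of about 20 mm width, each with a brass bushing. The two bushings stand one above the other on one vertical axis. Nothing on the stand is higher than 125 mm. Origin: on the worktop, on the bushing axis; z up
- upper_bushing (a point): centre of the mouth (top rim) of the upper bushing, 125 mm above the worktop. The bushing is 17 mm tall; round bore 15.5 mm, the top 5 mm flare out to 23 mm; rim 33 mm across outside; its underside is 17 mm below this point
- lower_bushing (a point): centre of the mouth of the lower bushing, 72 mm above the worktop, straight below the upper one; same shape, its underside 55 mm above the worktop, 43 mm above the base plate
- cap_knob (a point): loose grey dust cap, at first lying on the upper bushing with its stem in the bore: a flange 36 mm across and 5 mm thick, above it a round knob 20 mm across and 25 mm tall, below it a stem 12 mm across and 12 mm long with a tapered end; 30 g. This point: centre of the knob, 17.5 mm above the flange's underside; z up along the cap's axis
- cap_holder: fixed grey block 56x56x40 mm with one round socket in the middle of its top, 15.5 mm wide and 20 mm deep. Origin: on the worktop below the socket; z up
- shaft_rack: fixed grey block 60 mm (its x) x 150 mm (its y) x 48 mm tall, with two round wells 14 mm wide and 36 mm deep at y = +37.5 and -37.5 mm, in which the two shafts stand upright; either shaft may stand in either well. Rack and cap holder may stand on either side of the stand. Origin: on the worktop, centre of the block
- long_shaft_mid (a point): the longer loose shaft: steel, 146 mm long, about 150 g, round, 12 mm thick with a bevelled foot; its uppermost 34 mm are a round knurled head 20 mm across. This point: half-way up, 73 mm above the foot (the head's centre is 56 mm above it); z along the shaft towards the head
- long_shaft_foot (a point): centre of the foot (lower end) of the longer shaft; z along the shaft towards the head
- long_shaft: the same longer shaft; origin at its foot, z towards the head
- cap: the same dust cap; origin on its axis at the underside of the flange, z up towards the knob
- short_shaft_mid (a point): the shorter shaft, 100 mm long, otherwise like the longer one; it stays in its well. This point: half-way up
- timer: white lab timer 60x64x20 mm with three round buttons, lying loose near the front edge; to be left alone
- beaker: small beaker 54 mm across, 70 mm tall, standing loose behind the stand to the right; to be left alone
Things that resemble listed ones, but are neither listed nor needed, are in the scene too. What is shaped like the long_shaft but blue or purple is not meant.

How it is judged:
On the way, in this order (a step that is already met when the one before it is completed fails the run):
1. the dust cap is seated in the socket of the cap holder and let go (horizontal distance between cap and cap_holder below 0.005 m and z of cap in the frame of cap_holder below 0.043 m and angle between cap's own z axis and vertical below 0.12 rad and contact force between cap and the fingers below 0.1 N), for 0.2 s.
2. the foot of the longer shaft has come down through the upper bushing (horizontal distance between long_shaft_foot and stand below 0.012 m and z of long_shaft_foot in the frame of stand below 0.106 m and z of long_shaft_mid in the frame of upper_bushing above -0.06 m and angle between long_shaft's own z axis and vertical below 0.2 rad), for 0.2 s.
At the end, for the whole second after the job is handed in: Held (over 2 N) and still, the long shaft is upright (0.1 rad) on the bushing axis (5 mm), foot 5 mm or more below the lower bushing and 4 mm or more above the base; cap seated in the socket (5 mm, flange within 3 mm, 0.12 rad), untouched; short shaft within 20 mm, timer, beaker within 30 mm (horizontal distance between long_shaft_foot and stand below 0.005 m and z of long_shaft_foot in the frame of stand between 0.016 and 0.05 m and angle between long_shaft's own z axis and vertical below 0.1 rad and contact force between long_shaft and the fingers above 2 N and linear speed of long_shaft below 0.02 m/s and horizontal distance between cap and cap_holder below 0.005 m and z of cap in the frame of cap_holder below 0.043 m and angle between cap's own z axis and vertical below 0.12 rad and contact force between cap and the arm below 0.1 N and distance of short_shaft_mid from where it was at the start of the episode below 0.02 m and distance of each of timer, beaker from where it was at the start of the episode below 0.03 m); the arm keeps its last pose, push and grip.
It fails at once if the short shaft is pulled out of its well (distance of short_shaft_mid from where it was at the start of the episode above 0.035 m).
It fails at once if the timer or the beaker is knocked away (distance of any of timer, beaker from where it was at the start of the episode above 0.06 m).
It also fails if it takes over 61 s, if anything falls off the work surface, if the arm or the gripper's body presses on something with over 40 N, if the wrist force passes 120 N, or if a joint passes its speed limit or range.

### The arm

A 6-joint arm with a two-finger parallel gripper is mounted at the origin on a cart in front of the work surface, level with it; the furniture and walls round the work are solid. World frame = base frame: x ahead of the robot, y to its left, z up, the work surface at z = 0. Lengths are in m, angles in rad, forces in N, time in s.
With the tool pointing down it reaches from about 0.25 to 0.725 m from the base axis. Payload 4 kg.
Tool frame: the origin (TCP) lies midway between the tips of the shut fingers; the grasp point (between the pads) lies 19 mm behind it; z points along the fingers, y is the line along which they close (so a half turn about z gives the same grasp; the last joint's range is limited). The gripper opens to 85 mm and grips with 20 to 120 N. Pads are 22 mm wide; open, the fingers measure 114 mm over their backs; the gripper's body (76 mm by 85 mm) begins 54 mm behind the grasp point. The pads swing forward as they close: fully open they stand 13 mm farther back than shut.
Start: joints at [-1.239, 0.241, 0.005, 1.335, 0, 1.571], TCP at [0.163, -0.473, 0.231] pointing down, gripper open.
Joint ranges: [-2.72, 2.72], [-1.05, 1.87], [-1.09, 1.28], [-1.99, 2.15], [-1.42, 1.44], [-3.14, 3.14]. Speed limits (rad/s): [2.79, 2.79, 3.14, 3.14, 3.14, 3.14].

### API

Orientations are given as a unit quaternion [x, y, z, w].
In Python, from workcell import bot gives the robot as it stands.
- The arm moves only by the tool move_arm, never from a script. Its argument "motion" is a list of rows, each an object of numbers: "x", "y", "z": the shift along the tool's x, y, z in cm; "yaw": the turn about the tool's z in degrees. A call has 1 to 20 rows; each row is the pose to reach, as a shift and turn from the pose commanded when the call began, along the tool's axes at that moment; what a row does not reach only later rows make up. A row lasts 1/8 s, in which the tool goes at most 62.5 mm and 10.7 degrees, less where a joint would pass 70% of its speed; a pose out of reach is approached as far as the arm can. A call with a gripper value outside its range is refused whole. "gripper" is the opening, from -1 (shut) to 1 (fully open), set as the call begins (left out, the last holds). The fingers move at their own pace and stop on an object; the grip force is fixed at half the most. Time passes only in rows, so rows that repeat a pose let the fingers close. It gives the time, the measured TCP pose, the force, the opening and the grip force at its end, in the units of the state.
- bot.get_obs(): the state, without advancing time (a new reading comes with each control period).
- bot.camera(name): name is "scene" or "top" or "wrist"; returns the picture (480x640x3 uint8, blue, green, red); there is no depth.
- bot.camera_model(name): a dict with "K" (3x3 intrinsics, pixels), "world_from_camera" (4x4, takes a point from camera to world coordinates). Camera axes: x right, y down, z forward; pixel columns grow to the right and rows downward; lengths in m; the calibration is good to about 2 mm. A picture is of the moment at which its call begins: read the wrist's pose just before it. camera_model takes no time and is no camera call; for the wrist camera it gives the pose at the moment of the call.
- bot.job_done(): hands the job in; it is judged then, once.
Trained networks look in the newest picture that a camera, given by its name, has taken for a name from the list of things; names that differ only in an ending like _2 or _b are one class to them, and where a whole thing is asked for, a point or a joint stands for the part that bears it (a point fixed in the world has none). Each returns a list of dicts, best first, with "score" (0 to 1); they miss things now and then, are a little off and sometimes report something else, mostly with a low value. They report only what shows in the picture. A call takes as long as a camera call. They do not tell look-alikes from the thing itself.
- bot.cut_out(camera, name): "mask" (480x640 bool, what is visible of it) and "centre" ([row, column] in pixels, amid what is visible of it).
The state is a dict: "clock": time; "joint_pos": joint angles; "joint_vel": joint speeds; "tau": joint torques, N m; "eef_pos": TCP position; "tool_rot": TCP orientation; "ft_force": force on the tool from outside, world axes, zero at the start; "ft_torque": the same for the moment, N m; "grip_width": finger opening in m; "grasp_force": force on a finger pad.
Only numpy, scipy, OpenCV 4.12 (cv2) and the standard library are available. Lean on these libraries where they do the work, as an engineer would, in place of code of your own. Each camera call takes 0.05 s, during which the arm holds its last target. There are 200 camera calls.

## Working session

There is one attempt and no reset: what is moved stays moved. The work goes in short steps, Python scripts to look and compute and a tool call to move; the robot and the scene stay as the last step left them, time stands still between calls to the robot, and variables do not carry over. Pictures are saved under pics/ and viewed, at most 12 in all, crops included, and the job is handed in when it is done.

Besides the shell and the picture viewer there is one more tool, called after ">>>" in YAML: its name, and indented under it one key for each argument. move_arm: Moves the arm, as the interface text tells. Its arguments: {"type":"object","properties":{"motion":{"type":"array"},"gripper":{"type":"number"}},"required":["motion"]}

```bash
mkdir -p pics; python3 - <<'E'
from workcell import bot
import cv2,numpy as np
o=bot.get_obs();print(o['clock'],o['eef_pos'],o['tool_rot'],o['grip_width'])
a=bot.camera("scene");b=bot.camera("top")
cv2.imwrite("pics/s1.png",a);cv2.imwrite("pics/t1.png",b)
for c in("scene","top"):
  m=bot.camera_model(c);print(c,np.round(m["K"],1).tolist(),np.round(m["world_from_camera"],3).tolist())
  for n in("stand","cap","cap_holder","shaft_rack","long_shaft","short_shaft_mid","timer","beaker","upper_bushing"):
    try:
      for d in bot.cut_out(c,n)[:3]: 
        ys,xs=np.nonzero(d["mask"]);print(n,round(d["score"],2),np.round(d["centre"]),xs.min(),xs.max(),ys.min(),ys.max())
    except Exception as e: print(n,e)
E
```

```text
0.0 [ 0.16266534 -0.47211856  0.23038941] [ 9.86267869e-01  1.65150074e-01 -1.78423681e-04 -1.05397127e-03] 0.08519500198983522
scene [[456.9, 0.0, 307.1], [0.0, 456.9, 240.9], [0.0, 0.0, 1.0]] [[0.873, -0.367, 0.322, 0.202], [-0.488, -0.648, 0.585, -0.558], [-0.005, -0.668, -0.745, 0.855], [0.0, 0.0, 0.0, 1.0]]
stand 0.6 [265. 319.] 287 347 225 290
cap 0.78 [235. 310.] 301 317 225 243
cap_holder 0.77 [388. 376.] 355 396 366 410
cap_holder 0.2 [188. 238.] 236 244 179 200
shaft_rack 0.85 [202. 241.] 221 259 172 224
shaft_rack 0.46 [235. 310.] 301 316 225 243
long_shaft 0.81 [190. 210.] 203 218 174 219
long_shaft 0.49 [176. 200.] 191 207 157 203
long_shaft 0.48 [135. 231.] 225 231 131 145
short_shaft_mid 0.58 [186. 240.] 236 244 178 200
timer 0.78 [359. 280.] 256 296 338 376
beaker 0.76 [292. 398.] 384 412 277 314
upper_bushing 0.89 [263. 321.] 288 346 226 290
top [[523.5, 0.0, 312.6], [0.0, 523.5, 243.1], [0.0, 0.0, 1.0]] [[-0.062, -0.976, 0.207, 0.254], [-0.998, 0.061, -0.009, 0.041], [-0.003, -0.207, -0.978, 1.303], [0.0, 0.0, 0.0, 1.0]]
stand 0.96 [242. 311.] 297 333 203 260
cap 0.66 [234. 317.] 308 322 227 240
cap_holder 0.81 [248. 440.] 427 457 235 264
cap_holder 0.63 [233. 316.] 307 322 227 240
long_shaft 0.67 [299. 165.] 156 178 293 305
long_shaft 0.52 [251. 135.] 125 149 245 261
long_shaft 0.42 [264. 170.] 161 180 254 269
short_shaft_mid 0.62 [265. 204.] 199 210 259 270
timer 0.59 [304. 384.] 369 399 291 321
beaker 0.72 [190. 382.] 371 393 177 203
beaker 0.3 [258. 167.] 161 179 254 268
upper_bushing 0.82 [240. 316.] 297 333 202 260
```

```bash
ls .
```

```text
pics
```

```bash
python3 - <<'E'
import cv2,numpy as np
s=cv2.imread("pics/s1.png");t=cv2.imread("pics/t1.png")
a=cv2.resize(s[110:430,150:450],(400,427));b=cv2.resize(t[160:340,100:480],(800,379))
cv2.imwrite("pics/top_crop.png",b)
cv2.imwrite("pics/sc_crop.png",cv2.resize(s[120:420,150:450],(600,600),interpolation=cv2.INTER_CUBIC))
E
```

```text
(no output)
```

View pics/top_crop.png

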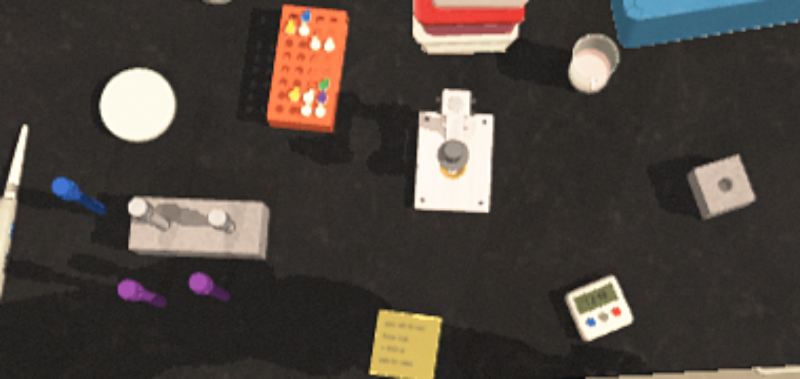

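View pics/sc_crop.png

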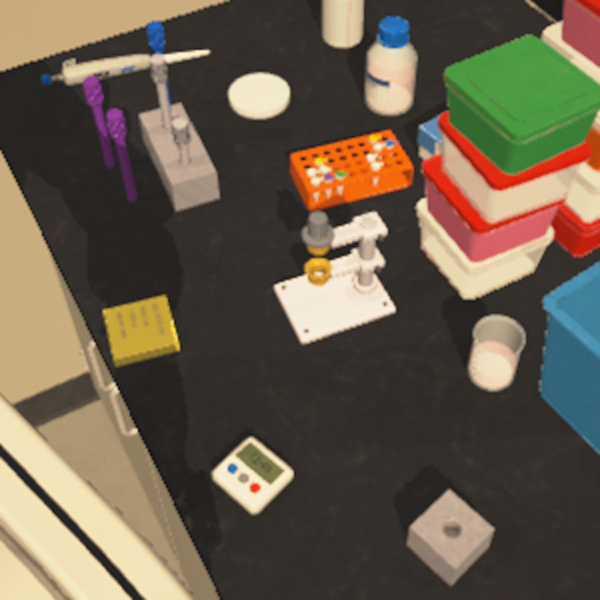

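The top view (crop) shows the cap at (453,152), the holder socket at (726,184), and the rack with the grey long shaft in the left well (137,207) and the short one at (220,215). Blue (65,188) and purple (128,290), (200,283) shafts stand loose beside it. The steel one in the left rack well is the one meant: it is grey, tall and in the rack. The scene crop agrees: long head (158,62), short (181,124), knob (318,216), socket (453,530).

```bash
cat >h.py <<'E'
from workcell import bot
import cv2,numpy as np
from scipy.spatial.transform import Rotation as R
def onz(c,u,v,z,M=None):
    m=M or bot.camera_model(c);T=np.array(m["world_from_camera"])
    d=T[:3,:3]@np.linalg.solve(np.array(m["K"]),[u,v,1.]);o=T[:3,3]
    return (o+d*(z-o[2])/d[2])
def proj(c,p,M=None):
    m=M or bot.camera_model(c);T=np.linalg.inv(np.array(m["world_from_camera"]))
    q=np.array(m["K"])@(T[:3,:3]@np.array(p)+T[:3,3]);return q[:2]/q[2]
def shift(p):
    o=bot.get_obs();r=R.from_quat(o['tool_rot'])
    return np.round(100*r.inv().apply(np.array(p)-o['eef_pos']),2)
def closing():  # world angle of tool y, deg
    return np.degrees(np.arctan2(*R.from_quat(bot.get_obs()['tool_rot']).apply([0,1,0])[[1,0]]))
E
python3 - <<'E'
from h import *
P=dict(knob=(.155,(453,148),(318,216)),sock=(.04,(726,184),(453,530)),long=(.158,(137,207),(158,58)),short=(.112,(218,215),(181,120)))
P.update(blue=(.146,(65,186),(156,28)),pur1=(.146,(128,290),(93,80)),pur2=(.146,(200,283),(116,112)))
P.update(rl=(.048,(130,205),(140,110)),rr=(.048,(268,205),(215,185)),postT=(.125,(457,100),(372,220)),base1=(.012,(418,211),(275,293)),base2=(.012,(490,212),(300,340)))
for k,(z,t,s) in P.items():
    print(k,onz("top",100+t[0]*.475,160+t[1]*.475,z).round(3),onz("scene",150+s[0]/2,120+s[1]/2,z).round(3))
print(closing())
m=bot.camera_model("wrist");print(np.round(np.array(m["world_from_camera"]),3).tolist(),np.array(m["K"]).round(0).tolist())
E
```

```text
knob [0.526 0.023 0.155] [0.526 0.022 0.155]
sock [ 0.49  -0.295  0.04 ] [ 0.491 -0.297  0.04 ]
long [0.482 0.36  0.158] [0.484 0.356 0.158]
short [0.477 0.284 0.112] [0.479 0.284 0.112]
blue [0.512 0.44  0.146] [0.512 0.433 0.146]
pur1 [0.396 0.373 0.146] [0.401 0.37  0.146]
pur2 [0.399 0.297 0.146] [0.404 0.298 0.146]
rl [0.507 0.399 0.048] [0.462 0.404 0.048]
rr [0.497 0.239 0.048] [0.489 0.221 0.048]
postT [0.587 0.014 0.125] [0.588 0.012 0.125]
base1 [0.485 0.067 0.012] [0.487 0.056 0.012]
base2 [ 0.479 -0.019  0.012] [ 0.48  -0.018  0.012]
-70.98971150455921
[[0.326, -0.91, -0.258, 0.226], [-0.945, -0.314, -0.089, -0.451], [-0.0, 0.273, -0.962, 0.374], [0.0, 0.0, 0.0, 1.0]] [[344.0, 0.0, 317.0], [0.0, 344.0, 238.0], [0.0, 0.0, 1.0]]
```

```bash
python3 - <<'E'
from h import *
print(shift([.491,-.296,.20]))
E
```

```text
[36.78 -6.02  3.13]
```

>>> move_arm:
  motion:
    - {"x":36.8,"y":-6,"z":3,"yaw":-41}
    - {"x":36.8,"y":-6,"z":3,"yaw":-41}
    - {"x":36.8,"y":-6,"z":3,"yaw":-41}
    - {"x":36.8,"y":-6,"z":3,"yaw":-41}
    - {"x":36.8,"y":-6,"z":3,"yaw":-41}
    - {"x":36.8,"y":-6,"z":3,"yaw":-41}
    - {"x":36.8,"y":-6,"z":3,"yaw":-41}
    - {"x":36.8,"y":-6,"z":3,"yaw":-41}
    - {"x":36.8,"y":-6,"z":3,"yaw":-41}

```text
clock: 2.12
eef_pos: [0.4902, -0.297, 0.2016]
tool_rot: [0.866, 0.499, -0.0, 0.0]
ft_force: [-0.4, 0.5, -0.4]
grip_width: 0.0851
grasp_force: 0.0
```

```bash
python3 - <<'E'
from h import *
o=bot.get_obs();print(o['clock'],o['eef_pos'],o['joint_pos'].round(2) if hasattr(o['joint_pos'],'round') else o['joint_pos'],closing())
im=bot.camera("wrist");cv2.imwrite("pics/w1.png",im);M=bot.camera_model("wrist")
np.save("w1.npy",M["world_from_camera"])
print(proj("wrist",[.491,-.296,.04]))
print(shift([.526,.022,.23]))
E
```

```text
2.125 [ 0.4901944  -0.2969733   0.20155636] [-0.54  0.4   0.15  1.32 -0.    1.55] -30.09440023377103
[317.92173138 216.09574544]
[ 29.4  -12.91  -2.84]
```

View pics/w1.png

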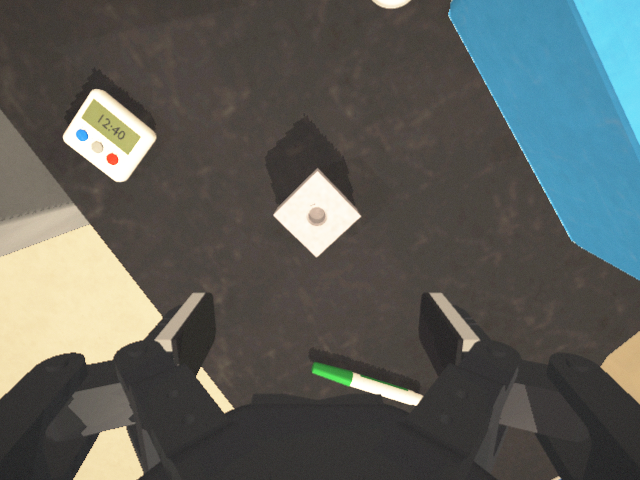

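The wrist picture shows the socket at about (317,215), within 1 px of the prediction, so the holder is at (0.491,-0.296). Next is the cap.

>>> move_arm:
  motion:
    - {"x":29.4,"y":-12.9,"z":-2}
    - {"x":29.4,"y":-12.9,"z":-2}
    - {"x":29.4,"y":-12.9,"z":-2}
    - {"x":29.4,"y":-12.9,"z":-2}
    - {"x":29.4,"y":-12.9,"z":-2}
    - {"x":29.4,"y":-12.9,"z":-2}
    - {"x":29.4,"y":-12.9,"z":-2}

```text
invalid input at $.motion[0]: expected keys x, y, z, yaw
```

```bash
python3 - <<'E'
from h import *
im=bot.camera("wrist");cv2.imwrite("pics/w2.png",im);o=bot.get_obs();print(o['clock'],o['eef_pos'])
print(proj("wrist",[.526,.022,.155]),proj("wrist",[.526,.022,.13]))
print(shift([.526,.022,.133]))
for d in bot.cut_out("wrist","cap")[:2]: print(d["score"],d["centre"])
E
```

```text
2.225 [ 0.49020161 -0.29714194  0.20174497]
[ -50.93280514 -535.27451924] [  10.40121178 -422.58710353]
[ 29.4  -12.92   6.87]
```

View pics/w2.png

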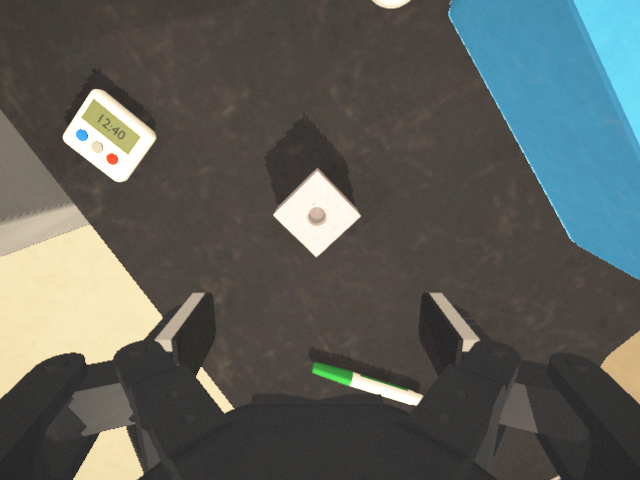

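The move was refused because every row needs a yaw value, so this view is unchanged. I'm sending it again.

>>> move_arm:
  motion:
    - {"x":29.4,"y":-12.9,"z":-2,"yaw":0}
    - {"x":29.4,"y":-12.9,"z":-2,"yaw":0}
    - {"x":29.4,"y":-12.9,"z":-2,"yaw":0}
    - {"x":29.4,"y":-12.9,"z":-2,"yaw":0}
    - {"x":29.4,"y":-12.9,"z":-2,"yaw":0}
    - {"x":29.4,"y":-12.9,"z":-2,"yaw":0}
    - {"x":29.4,"y":-12.9,"z":-2,"yaw":0}

```text
clock: 3.15
eef_pos: [0.5264, 0.0228, 0.2215]
tool_rot: [0.866, 0.5, 0.0, 0.0]
ft_force: [-0.1, -0.2, -0.2]
grip_width: 0.0857
grasp_force: 0.0
```

```bash
python3 - <<'E'
from h import *
im=bot.camera("wrist");cv2.imwrite("pics/w3.png",im);o=bot.get_obs();print(o['clock'],o['eef_pos'])
print(proj("wrist",[.526,.022,.155]),proj("wrist",[.526,.022,.13]))
print(shift([.526,.022,.133]))
for d in bot.cut_out("wrist","cap")[:2]: print(d["score"],d["centre"])
E
```

```text
3.2 [0.52629183 0.0219547  0.22137103]
[317.68602412 250.06095096] [317.59953115 239.18908446]
[-0.01 -0.03  8.84]
0.75 [242.4, 316.2]
```

View pics/w3.png

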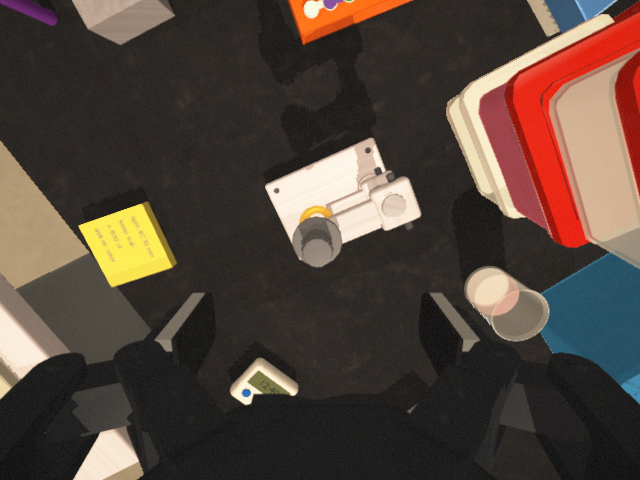

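Knob top is at (317,249), 1 px from the prediction. Going down and gripping.

>>> move_arm:
  motion:
    - {"x":0,"y":0,"z":4.5,"yaw":0}
    - {"x":0,"y":0,"z":8.8,"yaw":0}
    - {"x":0,"y":0,"z":8.8,"yaw":0}
    - {"x":0,"y":0,"z":8.8,"yaw":0}

```text
clock: 3.75
eef_pos: [0.5274, 0.0218, 0.1347]
tool_rot: [0.866, 0.499, 0.001, 0.0]
ft_force: [0.8, 0.0, 0.2]
grip_width: 0.0856
grasp_force: 0.0
```

>>> move_arm:
  motion:
    - {"x":0,"y":0,"z":0,"yaw":0}
    - {"x":0,"y":0,"z":0,"yaw":0}
    - {"x":0,"y":0,"z":0,"yaw":0}
    - {"x":0,"y":0,"z":0,"yaw":0}
    - {"x":0,"y":0,"z":0,"yaw":0}
    - {"x":0,"y":0,"z":0,"yaw":0}
  gripper: -1

```text
clock: 4.5
eef_pos: [0.5269, 0.0231, 0.134]
tool_rot: [0.866, 0.5, 0.001, 0.0]
ft_force: [-0.2, -0.3, 5.2]
grip_width: 0.018
grasp_force: 58.6
```

>>> move_arm:
  motion:
    - {"x":0,"y":0,"z":-2,"yaw":0}
    - {"x":0,"y":0,"z":-5,"yaw":0}
    - {"x":0,"y":0,"z":-5,"yaw":0}
    - {"x":0,"y":0,"z":-5,"yaw":0}

```text
clock: 5.0
eef_pos: [0.5259, 0.023, 0.1823]
tool_rot: [0.866, 0.5, -0.001, -0.0]
ft_force: [0.2, -0.6, -0.1]
grip_width: 0.018
grasp_force: 58.6
```

```bash
python3 - <<'E'
from h import *
o=bot.get_obs();print(o['clock'],o['eef_pos'],o['grip_width'],o['grasp_force'],shift([.491,-.296,.13]))
cv2.imwrite("pics/w4.png",bot.camera("wrist"))
E
```

```text
5.0 [0.52591478 0.02298202 0.18229036] 0.017959555768733825 58.58579099178314 [-29.37  12.93   5.24]
```

View pics/w4.png

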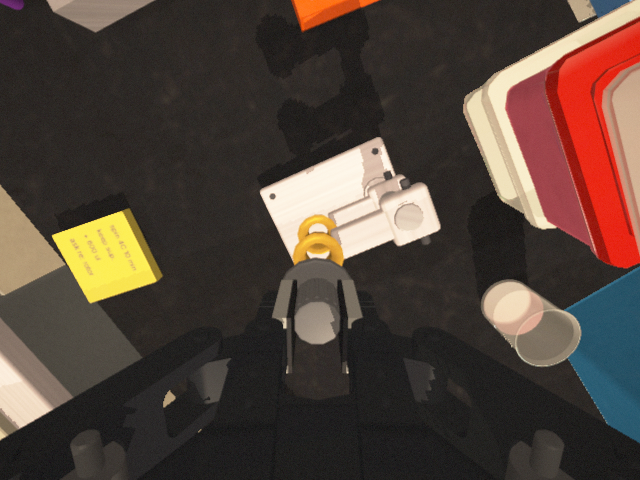

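The cap is held upright and both bushings are clear. Carrying it to the holder.

>>> move_arm:
  motion:
    - {"x":-29.4,"y":12.9,"z":0,"yaw":0}
    - {"x":-29.4,"y":12.9,"z":0,"yaw":0}
    - {"x":-29.4,"y":12.9,"z":0,"yaw":0}
    - {"x":-29.4,"y":12.9,"z":0,"yaw":0}
    - {"x":-29.4,"y":12.9,"z":0,"yaw":0}
    - {"x":-29.4,"y":12.9,"z":0,"yaw":0}
    - {"x":-29.4,"y":12.9,"z":5,"yaw":0}
    - {"x":-29.4,"y":12.9,"z":9,"yaw":0}
    - {"x":-29.4,"y":12.9,"z":9,"yaw":0}
    - {"x":-29.4,"y":12.9,"z":9,"yaw":0}

```text
clock: 6.3
eef_pos: [0.492, -0.2957, 0.0942]
tool_rot: [0.866, 0.501, 0.0, 0.0]
ft_force: [0.0, -0.9, 0.8]
grip_width: 0.0179
grasp_force: 58.7
```

```bash
python3 - <<'E'
from h import *
o=bot.get_obs();print(o['clock'],o['eef_pos'],o['grip_width'],o['grasp_force'],shift([.491,-.296,.049]))
cv2.imwrite("pics/w5.png",bot.camera("wrist"))
E
```

```text
6.3 [ 0.4919922  -0.29574546  0.09420711] 0.01794055172584853 58.739250898361206 [-0.07 -0.08  4.52]
```

View pics/w5.png

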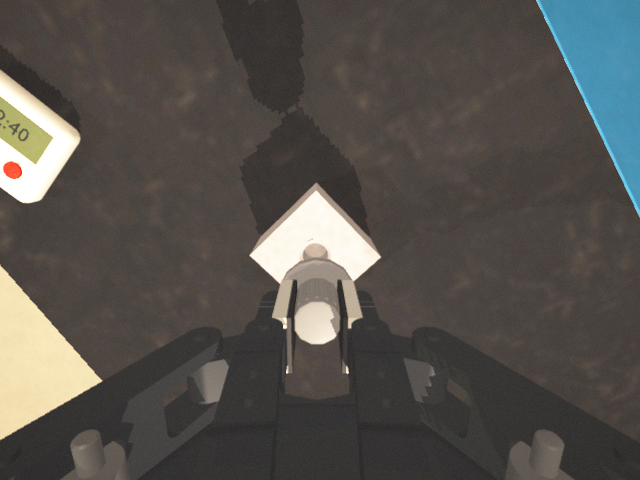

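The stem hangs just in front of the socket (315,250), within about 1 mm sideways. Lowering.

>>> move_arm:
  motion:
    - {"x":0,"y":-0.1,"z":1.5,"yaw":0}
    - {"x":0,"y":-0.1,"z":2.5,"yaw":0}
    - {"x":0,"y":-0.1,"z":3.3,"yaw":0}
    - {"x":0,"y":-0.1,"z":3.9,"yaw":0}
    - {"x":0,"y":-0.1,"z":4.2,"yaw":0}
    - {"x":0,"y":-0.1,"z":4.2,"yaw":0}

```text
clock: 7.1
eef_pos: [0.491, -0.2949, 0.051]
tool_rot: [0.866, 0.5, 0.001, -0.0]
ft_force: [3.2, 2.2, -2.3]
grip_width: 0.0177
grasp_force: 58.6
```

>>> move_arm:
  motion:
    - {"x":0,"y":0,"z":0.2,"yaw":0}
    - {"x":0,"y":0,"z":0.2,"yaw":0}

```text
clock: 7.35
eef_pos: [0.4911, -0.295, 0.0496]
tool_rot: [0.866, 0.5, 0.001, -0.0]
ft_force: [3.1, 4.5, 1.4]
grip_width: 0.0175
grasp_force: 58.7
```

>>> move_arm:
  motion:
    - {"x":0,"y":0,"z":0,"yaw":0}
    - {"x":0,"y":0,"z":0,"yaw":0}
    - {"x":0,"y":0,"z":0,"yaw":0}
    - {"x":0,"y":0,"z":0,"yaw":0}
    - {"x":0,"y":0,"z":-6,"yaw":0}
    - {"x":0,"y":0,"z":-12,"yaw":0}
    - {"x":0,"y":0,"z":-15,"yaw":0}
    - {"x":0,"y":0,"z":-15,"yaw":0}
  gripper: 1

```text
clock: 8.35
eef_pos: [0.4921, -0.2968, 0.2028]
tool_rot: [0.866, 0.5, 0.002, 0.003]
ft_force: [-0.2, 0.3, 0.4]
grip_width: 0.0853
grasp_force: 0.0
```

```bash
python3 - <<'E'
from h import *
o=bot.get_obs();print(o['clock'],o['eef_pos'],o['grip_width'],shift([.480,.358,.225]))
im=bot.camera("wrist");im2=bot.camera("scene")
for z,r in((.07,10),(.045,18)): print(proj("wrist",[.491,-.296,z]))
cv2.imwrite("pics/w6.png",np.hstack([im[120:360,180:480],cv2.resize(im2[340:430,330:430],(267,240),interpolation=cv2.INTER_CUBIC)]))
E
```

```text
8.35 [ 0.49205243 -0.29682044  0.20276315] 0.08528082772359953 [ 56.11 -33.76  -2.49]
[319.25891303 226.25333116]
[319.08779452 219.43181442]
```

View pics/w6.png

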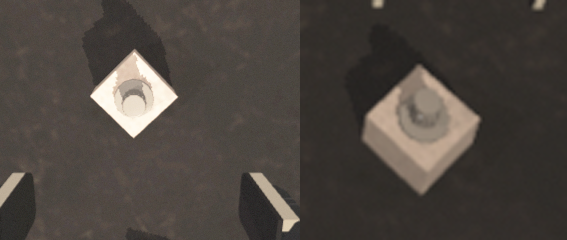

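The cap sits centred on the block, with its flange flat and the knob upright (crop 134,104). Next is the long shaft.

>>> move_arm:
  motion:
    - {"x":56.2,"y":-33.5,"z":-2.5,"yaw":0}
    - {"x":56.2,"y":-33.5,"z":-2.5,"yaw":0}
    - {"x":56.2,"y":-33.5,"z":-2.5,"yaw":0}
    - {"x":56.2,"y":-33.5,"z":-2.5,"yaw":0}
    - {"x":56.2,"y":-33.5,"z":-2.5,"yaw":0}
    - {"x":56.2,"y":-33.5,"z":-2.5,"yaw":0}
    - {"x":56.2,"y":-33.5,"z":-2.5,"yaw":0}
    - {"x":56.2,"y":-33.5,"z":-2.5,"yaw":0}
    - {"x":56.2,"y":-33.5,"z":-2.5,"yaw":0}
    - {"x":56.2,"y":-33.5,"z":-2.5,"yaw":0}
    - {"x":56.2,"y":-33.5,"z":-2.5,"yaw":0}
    - {"x":56.2,"y":-33.5,"z":-2.5,"yaw":0}
    - {"x":56.2,"y":-33.5,"z":-2.5,"yaw":0}
    - {"x":56.2,"y":-33.5,"z":-2.5,"yaw":0}
  gripper: 0.4

```text
clock: 10.2
eef_pos: [0.4812, 0.3571, 0.2238]
tool_rot: [0.866, 0.499, -0.001, 0.0]
ft_force: [0.4, 0.0, -0.2]
grip_width: 0.0601
grasp_force: 0.0
```

```bash
python3 - <<'E'
from h import *
o=bot.get_obs();print(o['clock'],o['eef_pos'],o['grip_width'],np.round(o['joint_pos'],2),shift([.483,.358,.122]))
im=bot.camera("wrist");np.save("w7.npy",bot.camera_model("wrist")["world_from_camera"])
print(proj("wrist",[.483,.358,.158]),proj("wrist",[.478,.284,.112]))
cv2.imwrite("pics/w7.png",im)
E
```

```text
10.2 [0.48116976 0.35705687 0.22376194] 0.06013029774018819 [ 0.64  0.45  0.28  1.41 -0.    2.73] [ 0.19  0.11 10.18]
[319.77307898 247.63807025] [359.31269432 308.49993242]
```

View pics/w7.png

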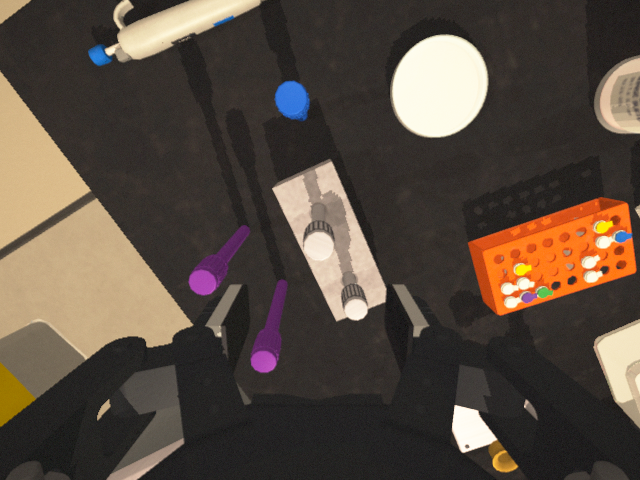

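Long shaft head top is at (319,246), 1–2 px from the prediction. It is the grey, taller one in the rack. The short one is at (355,308), and the blue and purple look-alikes stand outside the rack. Going down to grip the head.

>>> move_arm:
  motion:
    - {"x":0.1,"y":0.1,"z":4,"yaw":0}
    - {"x":0.1,"y":0.1,"z":8,"yaw":0}
    - {"x":0.1,"y":0.1,"z":10.1,"yaw":0}
    - {"x":0.1,"y":0.1,"z":10.1,"yaw":0}
    - {"x":0.1,"y":0.1,"z":10.1,"yaw":0}

```text
clock: 10.88
eef_pos: [0.4834, 0.3589, 0.1247]
tool_rot: [0.866, 0.5, 0.001, -0.0]
ft_force: [0.5, 0.0, 0.3]
grip_width: 0.0597
grasp_force: 0.0
```

>>> move_arm:
  motion:
    - {"x":0,"y":0,"z":0,"yaw":0}
    - {"x":0,"y":0,"z":0,"yaw":0}
    - {"x":0,"y":0,"z":0,"yaw":0}
    - {"x":0,"y":0,"z":0,"yaw":0}
    - {"x":0,"y":0,"z":0,"yaw":0}
  gripper: -1

```text
clock: 11.5
eef_pos: [0.4832, 0.3594, 0.1245]
tool_rot: [0.866, 0.5, 0.001, -0.0]
ft_force: [-0.3, -0.7, 5.9]
grip_width: 0.0183
grasp_force: 58.4
```

>>> move_arm:
  motion:
    - {"x":0,"y":0,"z":-3,"yaw":0}
    - {"x":0,"y":0,"z":-7,"yaw":0}
    - {"x":0,"y":0,"z":-11,"yaw":0}
    - {"x":0,"y":0,"z":-14.5,"yaw":0}
    - {"x":0,"y":0,"z":-14.5,"yaw":0}
    - {"x":0,"y":0,"z":-14.5,"yaw":0}

```text
clock: 12.25
eef_pos: [0.4819, 0.3585, 0.2664]
tool_rot: [0.866, 0.5, -0.002, 0.0]
ft_force: [0.1, -0.5, -2.6]
grip_width: 0.0186
grasp_force: 59.2
```

```bash
python3 - <<'E'
from h import *
o=bot.get_obs();print(o['clock'],o['eef_pos'],o['grip_width'],o['grasp_force'],shift([.526,.022,.268]))
E
```

```text
12.25 [0.48185096 0.35854479 0.26643148] 0.01859871518180013 59.18843686580658 [-26.94  20.64  -0.11]
```

>>> move_arm:
  motion:
    - {"x":-5,"y":3.8,"z":0,"yaw":0}
    - {"x":-10,"y":7.6,"z":0,"yaw":0}
    - {"x":-15,"y":11.5,"z":0,"yaw":0}
    - {"x":-20,"y":15.3,"z":0,"yaw":0}
    - {"x":-25,"y":19.1,"z":0,"yaw":0}
    - {"x":-26.9,"y":20.6,"z":0,"yaw":0}
    - {"x":-26.9,"y":20.6,"z":0,"yaw":0}
    - {"x":-26.9,"y":20.6,"z":0,"yaw":0}
    - {"x":-26.9,"y":20.6,"z":0,"yaw":0}

```text
clock: 13.38
eef_pos: [0.5261, 0.0241, 0.2676]
tool_rot: [0.866, 0.501, -0.001, -0.0]
ft_force: [0.4, -0.3, -2.6]
grip_width: 0.0182
grasp_force: 59.2
```

```bash
python3 - <<'E'
from h import *
o=bot.get_obs();print(o['clock'],o['eef_pos'],o['grip_width'],shift([.526,.022,.268]))
w=bot.camera("wrist");s=bot.camera("scene")
a=o['eef_pos'];f=[a[0],a[1],a[2]-.1125]
print(proj("scene",f),proj("scene",[.526,.022,.125]),proj("wrist",f),proj("wrist",[.526,.022,.125]))
cv2.imwrite("pics/w8.png",np.hstack([w[100:400,200:440],cv2.resize(s[165:305,270:360],(360,560),interpolation=cv2.INTER_CUBIC)[:300]]))
E
```

```text
13.375 [0.52607792 0.02414764 0.26760094] 0.01822924606313579 [-0.19  0.1  -0.04]
[308.46779244 227.25551401] [308.96924217 237.50510907] [317.7646327  231.43861673] [318.87227712 224.59657539]
```

View pics/w8.png

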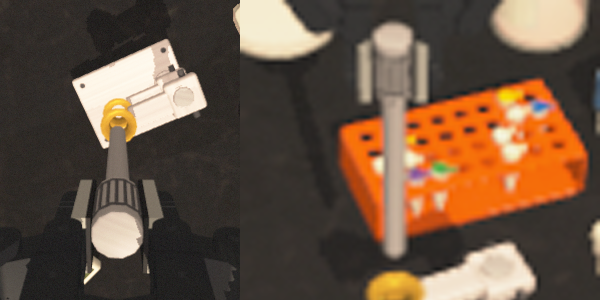

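The shaft hangs upright and its foot (scene ~309,228) is over the upper bushing (309,237). Lowering into the upper bushing.

>>> move_arm:
  motion:
    - {"x":-0.1,"y":0.1,"z":1.5,"yaw":0}
    - {"x":-0.1,"y":0.1,"z":2.5,"yaw":0}
    - {"x":-0.1,"y":0.1,"z":3.3,"yaw":0}
    - {"x":-0.1,"y":0.1,"z":4,"yaw":0}
    - {"x":-0.1,"y":0.1,"z":4.7,"yaw":0}
    - {"x":-0.1,"y":0.1,"z":4.7,"yaw":0}

```text
clock: 14.22
eef_pos: [0.5265, 0.0216, 0.2207]
tool_rot: [0.866, 0.5, -0.001, -0.0]
ft_force: [-0.5, 0.4, -0.8]
grip_width: 0.0183
grasp_force: 59.2
```

>>> move_arm:
  motion:
    - {"x":0,"y":0,"z":0.8,"yaw":0}
    - {"x":0,"y":0,"z":1.6,"yaw":0}
    - {"x":0,"y":0,"z":2.4,"yaw":0}
    - {"x":0,"y":0,"z":3.1,"yaw":0}
    - {"x":0,"y":0,"z":3.7,"yaw":0}
    - {"x":0,"y":0,"z":4.3,"yaw":0}
    - {"x":0,"y":0,"z":4.3,"yaw":0}

```text
clock: 15.1
eef_pos: [0.5265, 0.0216, 0.1777]
tool_rot: [0.866, 0.5, -0.0, -0.0]
ft_force: [-1.0, -0.3, -3.1]
grip_width: 0.0183
grasp_force: 59.2
```

>>> move_arm:
  motion:
    - {"x":0,"y":0,"z":0.7,"yaw":0}
    - {"x":0,"y":0,"z":1.4,"yaw":0}
    - {"x":0,"y":0,"z":2.1,"yaw":0}
    - {"x":0,"y":0,"z":2.8,"yaw":0}
    - {"x":0,"y":0,"z":3.2,"yaw":0}
    - {"x":0,"y":0,"z":3.2,"yaw":0}
    - {"x":0,"y":0,"z":3.2,"yaw":0}
    - {"x":0,"y":0,"z":3.2,"yaw":0}

```text
clock: 16.1
eef_pos: [0.5271, 0.0216, 0.1466]
tool_rot: [0.866, 0.5, 0.0, 0.0]
ft_force: [-0.8, 0.8, -1.8]
grip_width: 0.0184
grasp_force: 59.2
```

```bash
python3 - <<'E'
from h import *
o=bot.get_obs();s=bot.camera("scene")
a=o['eef_pos'];print(o['clock'],a,o['ft_force'],o['grasp_force'],proj("scene",[a[0],a[1],a[2]-.1125]))
cv2.imwrite("pics/w9.png",np.hstack([cv2.resize(s[190:310,260:380],(480,480),interpolation=cv2.INTER_CUBIC),cv2.resize(s[340:430,330:390],(320,480),interpolation=cv2.INTER_CUBIC)]))
E
```

```text
16.1 [0.52710318 0.021646   0.14663133] [-0.76373426  0.79730344 -1.80610893] 59.16095852851868 [309.55835988 263.91857339]
```

View pics/w9.png

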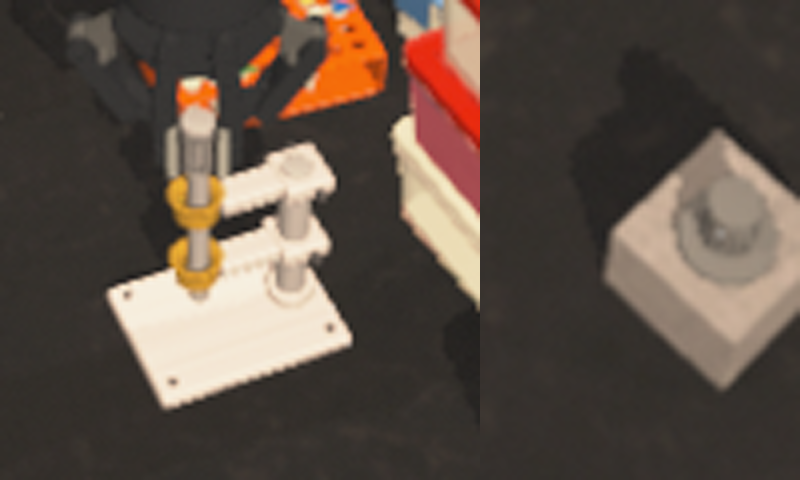

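The shaft stands through both bushings with its foot below the lower one (crop 200,295), and the cap is seated on its holder. Handing in.

```bash
python3 -c "
from workcell import bot
print(bot.job_done())"
```

```text
the job is handed in; nothing more can be done
None
```

The job is handed in at about 16 s of the 61 s allowed, but no verdict came back. In the last picture the cap is seated in its holder and let go, and the long shaft is held upright through both bushings, its foot about 34 mm above the worktop by arm reading.

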